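Clamp a block in the marking fixture through its deep bore

ROBOT

A 7-joint arm with a two-finger parallel gripper is mounted at the origin on a cart in front of the work surface, level with it; the furniture and walls round the work are solid. World frame = base frame: x ahead of the robot, y to its left, z up, the work surface at z = 0. Lengths are in m, angles in rad, forces in N, time in s.
With the tool pointing down it reaches from about 0.425 to 0.925 m from the base axis. Payload 6.8 kg.
Tool frame: the origin (TCP) lies at the very end of the fingers, on their centre line; the grasp point (between the pads) lies 19 mm behind it; z points along the fingers, y is the line along which they close (so a half turn about z gives the same grasp; the last joint's range is limited). The gripper opens to 85 mm and grips with 20 to 120 N. Pads are 22 mm wide; open, the fingers measure 114 mm over their backs; the gripper's body (76 mm by 85 mm) begins 54 mm behind the grasp point. The pads swing forward as they close: fully open they stand 13 mm farther back than shut.
Start: joints at [1.054, 0.477, 0.022, 1.555, -0.011, 1.109, -0.083], TCP at [0.268, -0.619, 0.231] pointing down, gripper open.
Joint ranges: [-2.96, 2.96], [-0.34, 2.1], [-1.41, 1.46], [0.24, 2.44], [-1.37, 4.51], [0.17, 1.92], [-2.96, 2.96]. Speed limits (rad/s): [2.39, 2.39, 3.14, 3.14, 3.14, 3.14, 3.14].

INTERFACE

Orientations are given as a unit quaternion [w, x, y, z].
In Python, from station import bot gives the robot as it stands.
- The arm moves only by the tool apply_moves, never from a script. Its argument "deltas" is a list of rows, each a list of 3 entries, a list of its own where there are three numbers: the closure, from 0 (fully open) to 1 (shut), then the shift along the tool's x, y, z in units of 0.2 m (1.0 is 0.2 m), then the turn about the tool's z in units of 2 pi rad (1.0 is 2 pi rad). A call has 1 to 12 rows; each row is the pose to reach, as a shift and turn from the pose commanded when the call began, along the tool's axes at that moment, turning the shorter way round; what a row does not reach only later rows make up. A row lasts 1/10 s, in which the tool goes at most 50 mm and 8.59 degrees, less where a joint would pass 70% of its speed; a pose out of reach is approached as far as the arm can. A call with a number of a shift or a turn outside -1 to 1 is refused whole. A call with a gripper value outside its range is refused whole. The fingers move at their own pace and stop on an object; "squeeze" is the grip in N (left out, the last holds). Time passes only in rows, so rows that repeat a pose let the fingers close. It gives the time, the measured TCP pose, the force, the opening and the grip force at its end, in the units of the state.
- bot.get_obs(): the state, without advancing time (a new reading comes with each control period).
- bot.read_camera(name): name is "scene" or "side" or "wrist"; returns a dict with "color" (400x640x3 uint8, red, green, blue), "intrinsics" (3x3 intrinsics, pixels), "pose" (4x4, takes a point from camera to world coordinates); the wrist camera has in their place "hand_eye" (4x4, takes a point from camera to tool coordinates, whose origin is the TCP and whose axes are the flange's). Camera axes: x right, y down, z forward; pixel columns grow to the right and rows downward; lengths in m; the calibration is good to about 2 mm. A picture is of the moment at which its call begins: read the wrist's pose just before it. There is no depth.
- bot.hand_in(): hands the job in; it is judged then, once.
Trained networks look in a picture, given as the dict that the camera call returned (one of the last four; its "shot" number tells which), for a name from the list of things; names that differ only in an ending like _2 or _b are one class to them, and where a whole thing is asked for, a point or a joint stands for the part that bears it (a point fixed in the world has none). Each returns a list of dicts, best first, with "confidence" (0 to 1); they miss things now and then, are a little off and sometimes report something else, mostly with a low value. They report only what shows in the picture. A call takes as long as a camera call. They do not tell look-alikes from the thing itself.
- bot.look_for(picture, target): "point" ([x, y, z] in m, in world coordinates, good to about 4 mm: the middle of the surface that is visible of it).
The state is a dict: "t": time; "q": joint angles; "joint_vel": joint speeds; "joint_torque": joint torques, N m; "eef_pos": TCP position; "tool_rot": TCP orientation; "contact_force": force on the tool from outside, world axes, zero at the start; "torque": the same for the moment, N m; "gripper_width": opening from 0.0 (shut) to 1.0 (fully open); "grasp_force": force on a finger pad.
Only numpy, scipy, OpenCV 4.12 (cv2) and the standard library are available. Lean on these libraries where they do the work, as an engineer would, in place of code of your own. Each camera call takes 0.05 s, during which the arm holds its last target. There are 200 camera calls.

TASK

The aluminium block lies loose in the marking fixture. Take the T-handled box spanner from its wooden stand, lower it down the fixture's deep bore, find its seat fully over the hexagon nut at the bottom by feel, and turn the nut clockwise until the jaw holds the block firmly: distinctly tight, but not forced. Then put the spanner back upright in its stand, all the way down; do not ram or jam the spanner in the fixture, and leave the other things on the desk alone.

Things in the scene. Friction and masses are not known exactly. Their poses are not given: they have to be found in the camera images.
- fixture: Marking fixture, fixed to the desk, turned by up to 0.5 rad: black base plate 172 x 92 x 12 mm with a nest and a square tower. Origin on the desk under the plate; its x runs from the nest (fixed stop's face at x = -73 mm, then block, then jaw) to the tower (62 x 62 mm, 100 mm high, centred at x = +30 mm); z up.
- bore (a point): Centre of the mouth of the round bore in the tower's top, 100 mm above the desk. The bore is 34 mm wide, 84 mm deep, straight down, with a flat floor on which the nut stands in the centre.
- nut_top (a point): Centre of the top of the brass hexagon nut in the bore, 72 mm below the bore's mouth. The nut is 19 mm across flats, 12 mm high, chamfered; it only turns, and how its flats lie is random (this point's axes are the fixture's, not the nut's). It turns against about 0.10 Nm and stays where it is left. Turned clockwise seen from above it pushes the jaw to the block within 0.2 to 1.6 rad.
- jaw: Steel jaw, 48 mm wide, sliding along the fixture's -x; axes as the fixture's; face 31.5 mm from the origin towards the block, 0.5 to 4.5 mm clear of it at first. Once it bears, stiff spring washers take over and the torque climbs from 0.10 Nm: about 0.20 to 0.28 Nm while turning is right (30 to 60 N on the block), 0.33 Nm (75 N) marks the block. A hand at rest may feel up to 0.15 Nm less.
- block: The aluminium block to be marked, 25 x 40 x 40 mm (25 along the fixture's x), lying loose on two rest pads in the nest, its underside 18 mm over the desk, just off the fixed stop. Origin at the centre of its underside. Not to be handled.
- spanner: T-handled box spanner, about 220 g, upright in the stand. Origin: centre of its socket's open mouth (lower end); z up the 11 mm shaft. Socket: hexagonal steel tube, 20.2 mm across flats inside, 30 mm over corners outside, 18 mm deep. It goes over the nut only within about 6 degrees of its flats (every 60), then drops 12 mm to the floor; else it stands on the nut. Seated play: 14 degrees in all.
- spanner_grip (a point): Centre of the spanner's red handle, 150 mm above the socket's mouth. The handle is a flat-sided bar 84 mm long (along its x), 17 mm thick (along its y), 26 mm high: grip it across its thickness, from above. Its yaw differs from start to start.
- stand_hole (a point): Centre of the rim of the round hole in the wooden stand (70 x 100 mm, 44 mm high, fixed to the desk; small bits stand up to 29 mm over its top, 37 mm either side of the hole). The hole is 35 mm wide, 40 mm deep, straight down, with a flat floor; the spanner stands on that floor at any yaw.
- caliper: Digital caliper, 66 x 192 x 13 mm, lying on the desk; leave alone.
- marker: Green and white marker pen, 17 x 135 x 16 mm, lying on the desk; leave alone.
- screwdriver_red: Red screwdriver, 151 mm long, lying on the desk; leave alone.
- pin_a: Steel pin, 8 mm thick, 58 mm long, lying on the desk; leave alone.
- pin_b: Another steel pin like it, lying near the first; leave alone.
Not all that is in view belongs to the job. What is shaped like the spanner but blue is not meant.

How it is judged:
On the way, in this order (a step that is already met when the one before it is completed fails the run):
1. the spanner is seated fully over the nut at the bottom of the bore (z of spanner in the frame of fixture below 0.022 m and horizontal distance between spanner and bore below 0.004 m), for 0.2 s.
2. with the spanner still on the nut, the jaw is tightened onto the block (all of step 1 and contact force between jaw and block above 15 N), for 0.2 s.
At the end, for the whole second after the job is handed in: The jaw grips the block with more than 15 N and the block still sits in its nest (moved under 8 mm); the spanner stands let go and at rest in the stand's hole, its mouth at least 34 mm below the hole's rim, within 6 mm of its centre and tilted less than 0.15 rad (contact force between jaw and block above 15 N and distance of block from where it was at the start of the episode below 0.008 m and horizontal distance between spanner and stand_hole below 0.006 m and z of spanner in the frame of stand_hole below -0.034 m and angle between spanner's own z axis and vertical below 0.15 rad and linear speed of spanner below 0.02 m/s); the robot touches nothing.
It fails at once if the block is clamped so hard (over 75 N) that it is marked (contact force between jaw and block above 75 N).
It fails at once if the spanner is rammed or jammed (over 24 N) against the tower, the bore or the top of the nut before it has dropped over the nut (contact force between spanner and fixture above 24 N and z of spanner in the frame of fixture above 0.026 m).
It fails at once if one of the tools or pins lying round the work is pushed away (over 20 mm) (distance of any of caliper, marker, screwdriver_red, pin_a, pin_b from where it was at the start of the episode above 0.02 m).
It also fails if it takes over 72 s, if anything falls off the work surface, if the arm or the gripper's body presses on something with over 40 N, if the wrist force passes 120 N, or if a joint passes its speed limit or range.

## Working session

There is one attempt and no reset: what is moved stays moved. The work goes in short steps, Python scripts to look and compute and a tool call to move; the robot and the scene stay as the last step left them, time stands still between calls to the robot, and variables do not carry over. Pictures are saved under pics/ and viewed, at most 13 in all, crops included, and the job is handed in when it is done.

Besides the shell and the picture viewer there is one more tool, called after "Emit:" as name(argument=value, ...) on one line, values as JSON. apply_moves: Moves the arm, as the interface text tells. Its arguments: {"type":"object","properties":{"deltas":{"type":"array","items":{"type":"array"}},"squeeze":{"type":"number"}},"required":["deltas"]}

```bash
mkdir -p pics; ls; cat > h.py <<'E'
import numpy as np, cv2
from station import bot
from scipy.spatial.transform import Rotation as R
def rot(q): return R.from_quat([q[1],q[2],q[3],q[0]])
def save(p,n): cv2.imwrite(f'pics/{n}.png',cv2.cvtColor(np.asarray(p['color']),cv2.COLOR_RGB2BGR))
def proj(K,T,P):
    c=np.linalg.inv(T)@np.append(P,1); u=np.asarray(K)@c[:3]; return u[:2]/u[2]
def wristpose(o,p):
    T=np.eye(4);T[:3,:3]=rot(o['tool_rot']).as_matrix();T[:3,3]=o['eef_pos'];return T@np.asarray(p['hand_eye'])
def onplane(K,T,uv,z):
    d=T[:3,:3]@np.linalg.inv(K)@np.array([uv[0],uv[1],1.]);o=T[:3,3];return o+d*(z-o[2])/d[2]
def tri(obs):
    A=np.zeros((3,3));b=np.zeros(3)
    for K,T,uv in obs:
        d=T[:3,:3]@np.linalg.inv(K)@np.array([uv[0],uv[1],1.]);d/=np.linalg.norm(d)
        M=np.eye(3)-np.outer(d,d);A+=M;b+=M@T[:3,3]
    return np.linalg.solve(A,b)
E
python3 - <<'E'
from h import *
np.set_printoptions(precision=4,suppress=True)
o=bot.get_obs();print(o)
for c in ['scene','side']:
    p=bot.read_camera(c);save(p,c)
    print(c,p['intrinsics'],p['pose'])
    for n in ['spanner','spanner_grip','stand_hole','bore','fixture','jaw','block','nut_top']:
        for d in bot.look_for(p,n)[:2]: print(n,np.round(d['point'],4),round(d['confidence'],2),proj(p['intrinsics'],p['pose'],d['point']).round())
E
```

```text
pics
{'t': 0.0, 'q': array([ 1.0539,  0.4778,  0.0224,  1.5565, -0.0115,  1.1093, -0.0831]), 'joint_vel': array([-0.0004,  0.0009, -0.0002, -0.0008, -0.0004,  0.0008, -0.001 ]), 'joint_torque': array([  0.0003, -59.6444,   1.6081, -28.1191,   0.0124,   0.0092,
         0.    ]), 'eef_pos': array([ 0.268 , -0.6188,  0.2303]), 'tool_rot': array([-0.0009,  0.9792,  0.203 , -0.0003]), 'contact_force': array([-0.3573, -0.2415,  0.5315]), 'torque': array([-0.0114, -0.0001, -0.0189]), 'grasp_force': 0.0, 'gripper_width': 0.9965200307535163}
scene [[368.8699   0.     314.509 ]
 [  0.     368.8699 194.6972]
 [  0.       0.       1.    ]] [[ 0.52   -0.545   0.6577  0.0502]
 [-0.854  -0.3451  0.3893 -0.5116]
 [ 0.0149 -0.7641 -0.6449  0.6649]
 [ 0.      0.      0.      1.    ]]
spanner [ 0.5277 -0.4396  0.1392] 0.88 [411. 258.]
spanner [ 0.522  -0.295   0.1555] 0.7 [341. 224.]
spanner_grip [ 0.5226 -0.2933  0.1551] 0.95 [341. 224.]
spanner_grip [ 0.5227 -0.4323  0.146 ] 0.58 [407. 256.]
stand_hole [ 0.5083 -0.3008  0.0442] 0.82 [338. 266.]
bore [0.5561 0.0309 0.0434] 0.66 [233. 199.]
fixture [0
[... 209 characters left out ...]
32. 201.]
side [[456.8649   0.     316.6352]
 [  0.     456.8649 206.5776]
 [  0.       0.       1.    ]] [[-0.9983 -0.0457  0.036   0.5836]
 [-0.0539  0.4947 -0.8674  0.7973]
 [ 0.0218 -0.8679 -0.4963  0.6523]
 [ 0.      0.      0.      1.    ]]
spanner [ 0.5287 -0.2843  0.15  ] 0.83 [356. 169.]
spanner [ 0.5292 -0.4276  0.1451] 0.66 [355. 150.]
spanner_grip [ 0.5337 -0.4332  0.1437] 0.89 [353. 149.]
spanner_grip [ 0.5304 -0.2861  0.1522] 0.63 [355. 168.]
stand_hole [ 0.5318 -0.2541  0.0354] 0.95 [352. 213.]
fixture [0.569  0.0811 0.0317] 0.83 [336. 298.]
jaw [0.5273 0.0706 0.0346] 0.66 [357. 294.]
block [0.4958 0.0754 0.052 ] 0.65 [373. 290.]
nut_top [0.5702 0.0832 0.0341] 0.86 [336. 297.]
```

View pics/scene.png

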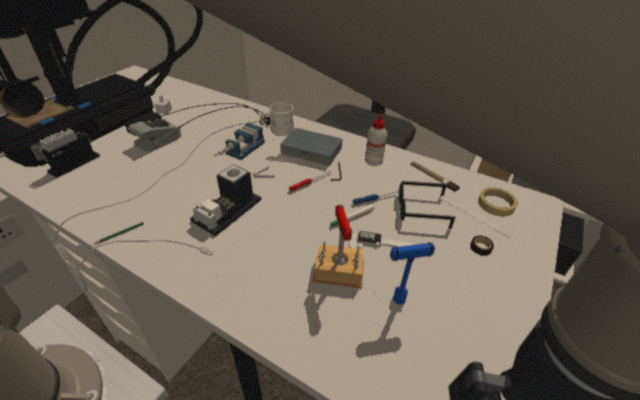

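View pics/side.png

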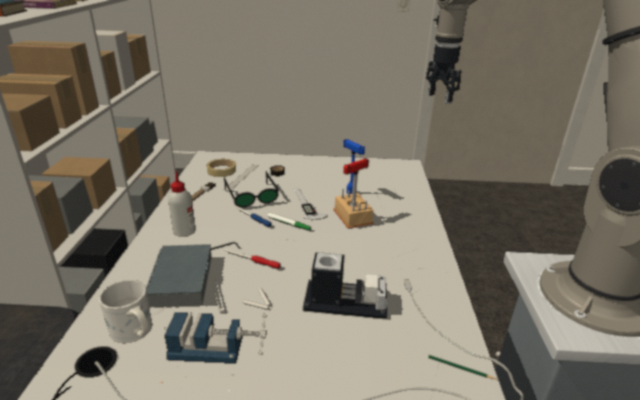

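```bash
cat >> h.py <<'E'
def delta(pos,yaw=None):
    """tool shift units & turn to TCP world pos; yaw=world angle of tool x"""
    o=bot.get_obs();M=rot(o['tool_rot']).as_matrix()
    s=M.T@(np.asarray(pos)-o['eef_pos'])/0.2
    y=np.arctan2(M[1,0],M[0,0]);t=0
    if yaw is not None: t=-((yaw-y+np.pi)%(2*np.pi)-np.pi)/(2*np.pi)
    print('from',o['eef_pos'].round(4),'yaw',round(y,4),'shift',s.round(4),'turn',round(t,4),'F',o['contact_force'].round(2),'Tq',o['torque'].round(3),'t',o['t'])
E
python3 - <<'E'
from h import *
a=bot.read_camera('scene');b=bot.read_camera('side')
f=lambda p,uv:(p['intrinsics'],p['pose'],uv)
for n,u,v in [('grip',(343,222),(356,166)),('bore',(236,172),(327,262)),('hole',(341,260),(353,203))]: print(n,tri([f(a,u),f(b,v)]).round(4))
hz=0.167
print(tri([f(a,(338,207)),f(b,(345,170))]),tri([f(a,(348,238)),f(b,(368,162))]))
delta([0.46,-0.29,0.36]); print(bot.read_camera('wrist')['hand_eye'])
E
```

```text
grip [ 0.5289 -0.2947  0.1548]
bore [0.5938 0.0472 0.0973]
hole [ 0.5294 -0.2982  0.0417]
[ 0.55876083 -0.26605351  0.15655889] [ 0.49622371 -0.32299156  0.15487495]
from [ 0.2684 -0.6194  0.2313] yaw 0.4088 shift [ 1.534  -1.1303 -0.6433] turn 0 F [0.16 0.35 0.14] Tq [0.007 0.003 0.025] t 1.0
[[-1.43642523e-04 -9.46408393e-01 -3.22972341e-01  8.30430808e-02]
 [ 9.99999784e-01 -3.43259583e-04  5.61104574e-04 -1.08251610e-03]
 [-6.41897429e-04 -3.22972190e-01  9.46408238e-01 -1.42687049e-01]
 [ 0.00000000e+00  0.00000000e+00  0.00000000e+00  1.00000000e+00]]
```

Emit:
apply_moves(deltas=[[0,[0.92,-0.49,-0.34],-0.053],[0,[0.92,-0.49,-0.34],-0.053],[0,[0.92,-0.49,-0.34],-0.053],[0,[0.92,-0.49,-0.34],-0.053],[0,[0.92,-0.49,-0.34],-0.053],[0,[0.92,-0.49,-0.34],-0.053]])

```text
t: 1.65
eef_pos: [0.4019, -0.4532, 0.301]
tool_rot: [0.001, 0.931, 0.366, 0.001]
contact_force: [0.1, -1.2, -0.5]
gripper_width: 0.999
grasp_force: 0.0
```

```bash
python3 -c "
from h import *
delta([0.528,-0.295,0.30],0.74)"
```

```text
from [ 0.4019 -0.4532  0.301 ] yaw 0.7485 shift [ 1.0002 -0.1506  0.0063] turn 0.0014 F [ 0.14 -1.18 -0.47] Tq [-0.002  0.024 -0.03 ] t 1.65
```

Emit:
apply_moves(deltas=[[0,[0.8,-0.12,0],0],[0,[0.8,-0.12,0],0],[0,[0.8,-0.12,0],0],[0,[0.8,-0.12,0],0],[0,[0.8,-0.12,0],0],[0,[0.8,-0.12,0],0]])

```text
t: 2.25
eef_pos: [0.4985, -0.3328, 0.2989]
tool_rot: [0.0, 0.932, 0.361, -0.001]
contact_force: [-0.7, -1.0, 0.1]
gripper_width: 0.997
grasp_force: 0.0
```

```bash
cat > w.py <<'E'
from h import *
import sys,pickle
o=bot.get_obs();p=bot.read_camera('wrist');T=wristpose(o,p);n=sys.argv[1];save(p,n)
K=p['intrinsics'];pickle.dump((K,T,p['color']),open(n+'.pkl','wb'))
print(o['eef_pos'].round(4),o['joint_vel'].round(3),np.asarray(K)[0].round(1),T[:3,3].round(3))
for t in sys.argv[2:]:
    for d in bot.look_for(p,t)[:2]: print(t,np.round(d['point'],4),round(d['confidence'],2),proj(K,T,d['point']).round())
E
python3 w.py w1 spanner_grip stand_hole
```

```text
[ 0.4985 -0.3328  0.2989] [ 0.019 -0.005  0.015  0.001 -0.001  0.002 -0.002] [341.3   0.  319.5] [ 0.56  -0.276  0.441]
spanner_grip [ 0.5351 -0.4315  0.1622] 0.84 [430. 227.]
spanner_grip [ 0.5342 -0.2894  0.1657] 0.71 [311. 118.]
```

Emit:
apply_moves(deltas=[[0,[0.2,-0.03,0],0],[0,[0.2,-0.03,0],0],[0,[0.2,-0.03,0],0]])

```text
t: 2.7
eef_pos: [0.5252, -0.2994, 0.2992]
tool_rot: [0.0, 0.932, 0.363, -0.0]
contact_force: [-0.5, -0.4, 0.3]
gripper_width: 0.997
grasp_force: 0.0
```

```bash
python3 w.py w2 spanner_grip stand_hole; python3 - <<'E'
from h import *
import pickle
a=pickle.load(open('w1.pkl','rb'));b=pickle.load(open('w2.pkl','rb'))
C=[]
ims=[]
for K,T,c in (a,b):
    r=c.astype(int);m=((r[...,0]>70)&(r[...,0]>2*r[...,1])&(r[...,0]>2*r[...,2])).astype(np.uint8)
    n,l,s,ce=cv2.connectedComponentsWithStats(m)
    for j in np.argsort(-s[1:,4])[:2]+1:
        rc=cv2.minAreaRect(np.argwhere(l==j)[:,::-1].astype(np.float32)); print(s[j],ce[j].round(1),rc)
    ims.append(cv2.resize(cv2.cvtColor(c,cv2.COLOR_RGB2BGR),(400,250)))
cv2.imwrite('pics/w12.png',np.hstack(ims))
E
```

```text
[ 0.5252 -0.2994  0.2992] [ 0.017 -0.003  0.03   0.007  0.009  0.001  0.001] [341.3   0.  319.5] [ 0.586 -0.242  0.442]
spanner_grip [ 0.5371 -0.2889  0.1671] 0.91 [321. 168.]
spanner_grip [ 0.5365 -0.4322  0.1554] 0.84 [431. 265.]
stand_hole [ 0.5355 -0.2902  0.0474] 0.94 [320. 145.]
[ 298   85   22   91 1744] [308.2 128. ] ((308.5, 130.0), (90.0, 21.0), 90.0)
[299  73  21  11 174] [308.4  77.8] ((309.0, 78.0), (10.0, 20.0), 90.0)
[ 306  141   22   82 1497] [316.6 178.8] ((316.5, 181.5), (81.0, 21.0), 90.0)
[308 126  19  14 198] [317.2 132.8] ((317.0, 132.5), (13.0, 18.0), 90.0)
```

View pics/w12.png

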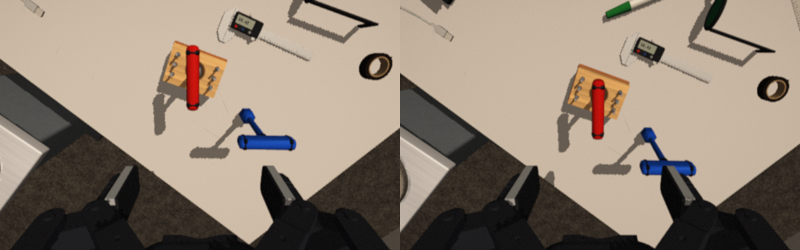

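```bash
python3 - <<'E'
from h import *
import pickle
a=pickle.load(open('w1.pkl','rb'));b=pickle.load(open('w2.pkl','rb'))
A,B=[tri([(a[0],a[1],u),(b[0],b[1],v)]) for u,v in (((309,73),(317.5,126)),((308.3,175.5),(316.4,222.5)))]
print(A,B,(A+B)/2,np.arctan2(*(A-B)[1::-1]))
for K,T,_,u,v in ((*a,(309,73),(308.3,175.5)),(*b,(317.5,126),(316.4,222.5))):
    P,Q=onplane(K,T,u,.167),onplane(K,T,v,.16);print(P,Q,(P+Q)/2,np.hypot(*(P-Q)[:2]),np.arctan2(*(P-Q)[1::-1]))
delta([0.53,-0.292,0.135],0.74)
E
```

```text
[ 0.55838226 -0.26532395  0.14620567] [ 0.49841146 -0.31892447  0.16710733] [ 0.52839686 -0.29212421  0.1566565 ] 0.7293662411911739
[ 0.55843619 -0.26602797  0.167     ] [ 0.49678992 -0.32001748  0.16      ] [ 0.52761305 -0.29302273  0.1635    ] 0.08194589794954704 0.7192802584691431
[ 0.56035571 -0.26372162  0.167     ] [ 0.49618312 -0.32093617  0.16      ] [ 0.52826941 -0.2923289   0.1635    ] 0.08597456372335716 0.7281397217778814
from [ 0.5243 -0.3008  0.2993] yaw 0.7393 shift [ 0.0512 -0.0135  0.8212] turn -0.0001 F [0.83 0.03 0.37] Tq [-0.005 -0.063  0.003] t 2.85
```

Emit:
apply_moves(deltas=[[0,[0.042,-0.018,0.1],0],[0,[0.042,-0.018,0.3],0],[0,[0.042,-0.018,0.5],0],[0,[0.042,-0.018,0.7],0],[0,[0.042,-0.018,0.822],0],[0,[0.042,-0.018,0.822],0],[0.5,[0.042,-0.018,0.822],0],[1,[0.042,-0.018,0.822],0],[1,[0.042,-0.018,0.822],0],[1,[0.042,-0.018,0.822],0],[1,[0.042,-0.018,0.822],0],[1,[0.042,-0.018,0.822],0]], squeeze=70)

```text
t: 4.05
eef_pos: [0.5299, -0.291, 0.136]
tool_rot: [0.001, 0.932, 0.362, 0.001]
contact_force: [-0.4, -0.5, 6.5]
gripper_width: 0.188
grasp_force: 69.0
```

```bash
python3 -c "
from h import *
o=bot.get_obs();delta([0.528,-0.2925,0.30]);print(o['q'].round(3),o['gripper_width'],o['grasp_force'])"
```

```text
from [ 0.5299 -0.291   0.136 ] yaw 0.7418 shift [-1.130e-02  5.000e-04 -8.198e-01] turn 0 F [-0.39 -0.47  6.45] Tq [ 0.084  0.181 -0.02 ] t 4.05
[ 0.553  0.474 -0.202  1.806  0.12   0.872 -0.534] 0.18824622375184122 69.03486371040344
```

Emit:
apply_moves(deltas=[[1,[0,0,-0.06],0],[1,[0,0,-0.15],0],[1,[0,0,-0.3],0],[1,[0,0,-0.45],0],[1,[0,0,-0.6],0],[1,[0,0,-0.75],0],[1,[0,0,-0.85],0],[1,[0,0,-0.85],0],[1,[0.1,-0.1,-0.85],0],[1,[0.25,-0.25,-0.85],0],[1,[0.4,-0.4,-0.85],0],[1,[0.5,-0.5,-0.85],0]])

```text
t: 5.25
eef_pos: [0.5344, -0.1457, 0.3034]
tool_rot: [-0.001, 0.931, 0.364, -0.001]
contact_force: [0.2, 0.4, -1.1]
gripper_width: 0.19
grasp_force: 68.6
```

Emit:
apply_moves(deltas=[[1,[0.15,-0.15,0],0],[1,[0.3,-0.3,0],0],[1,[0.45,-0.45,0],0],[1,[0.5,-0.5,0],0],[1,[0.5,-0.5,0],0],[1,[0.5,-0.5,0],0]])

```text
t: 5.85
eef_pos: [0.5409, -0.0095, 0.3039]
tool_rot: [0.0, 0.932, 0.362, -0.001]
contact_force: [0.7, -0.5, -0.9]
gripper_width: 0.189
grasp_force: 68.6
```

```bash
python3 w.py w3 bore nut_top spanner; python3 -c "
from h import *
delta([0.594,0.047,0.30])"
```

```text
[ 0.5409 -0.0095  0.3039] [ 0.021 -0.004  0.022 -0.008  0.001  0.003 -0.001] [341.3   0.  319.5] [0.602 0.048 0.446]
bore [0.5652 0.0542 0.0304] 0.8 [294. 101.]
bore [ 0.5512 -0.0037  0.3335] 0.23 [329. 281.]
nut_top [0.5666 0.0578 0.0292] 0.86 [293.  98.]
spanner [ 0.5324 -0.4324  0.0368] 0.76 [525. 347.]
spanner [0.5702 0.0578 0.0279] 0.73 [295.  96.]
from [ 0.5414 -0.0101  0.3045] yaw 0.7389 shift [ 0.3868 -0.0337  0.0224] turn 0 F [ 0.24 -0.52 -1.73] Tq [-0.029 -0.02  -0.011] t 6.05
```

View pics/w3.png

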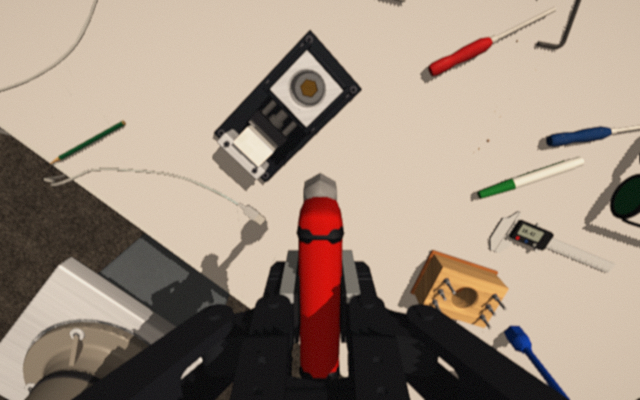

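```bash
python3 - <<'E'
from h import *
import pickle
K,T,c=pickle.load(open('w3.pkl','rb'))
print(onplane(K,T,(307.5,88),.1), onplane(K,T,(309,89),.028), onplane(K,T,(465,296),.044))
bg=cv2.cvtColor(c,cv2.COLOR_RGB2BGR)
a=cv2.resize(bg[40:140,255:365],None,fx=5,fy=5,interpolation=cv2.INTER_CUBIC)
cv2.imwrite('pics/c3.png',a)
E
```

```text
[0.58929554 0.05189314 0.1       ] [0.58700422 0.0507196  0.028     ] [ 0.5301026  -0.29073649  0.044     ]
```

View pics/c3.png

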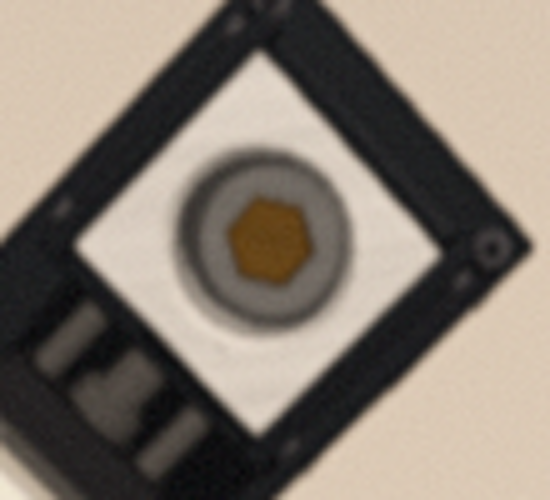

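Emit:
apply_moves(deltas=[[1,[0.1,0.15,0],0],[1,[0.1,0.25,0],0],[1,[0.1,0.25,0],0],[1,[0.1,0.25,0],0]])

```text
t: 6.45
eef_pos: [0.5898, -0.0326, 0.3044]
tool_rot: [-0.0, 0.932, 0.361, -0.0]
contact_force: [0.7, 0.5, -1.4]
gripper_width: 0.187
grasp_force: 68.8
```

```bash
python3 w.py w4; python3 - <<'E'
from h import *
import pickle
ims=[]
for n in ('w3','w4'):
    K,T,c=pickle.load(open(n+'.pkl','rb'))
    g=cv2.cvtColor(c,cv2.COLOR_RGB2GRAY)
    u0=proj(K,T,np.array([.594,.047,.1]));print(n,u0)
    # bore rim: dark/grey blob inside white tower top
    x0,y0=(u0-30).astype(int);s=cv2.resize(cv2.cvtColor(c,cv2.COLOR_RGB2BGR)[max(0,y0):y0+60,x0:x0+60],None,fx=6,fy=6,interpolation=cv2.INTER_CUBIC);ims.append(s)
    print(x0,y0)
cv2.imwrite('pics/c34.png',np.hstack(ims))
E
```

```text
[ 0.5898 -0.0326  0.3044] [-0.013 -0.018 -0.02   0.015 -0.004 -0.002 -0.004] [341.3   0.  319.5] [0.651 0.024 0.447]
w3 [314.52186074  87.81708869]
284 57
w4 [263.93383692 109.87739535]
233 79
```

View pics/c34.png

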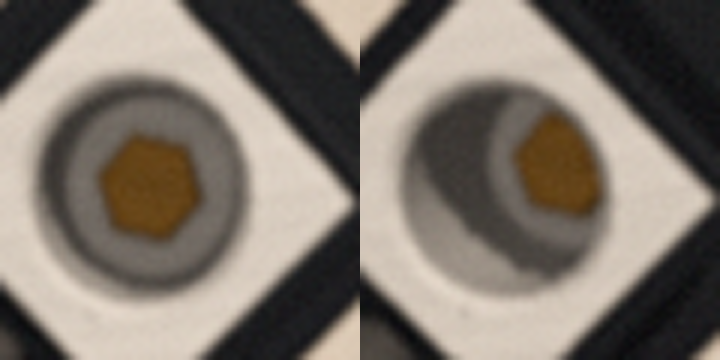

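```bash
cat > bore.py <<'E'
from h import *
import pickle,sys
for n in sys.argv[1:]:
    K,T,c=pickle.load(open(n+'.pkl','rb'))
    up=cv2.resize(c,None,fx=8,fy=8,interpolation=cv2.INTER_CUBIC)
    g=cv2.cvtColor(up,cv2.COLOR_RGB2GRAY)
    u=proj(K,T,np.array([.591,.05,.1]))
    m=(g>120).astype(np.uint8)
    x0,y0=((u-36)*8).astype(int);y0=max(y0,0);m=m[y0:y0+576,x0:x0+576]
    nb,l,s,ce=cv2.connectedComponentsWithStats(m)
    # component surrounding the bore
    best=min((j for j in range(1,nb) if s[j,4]>30000),key=lambda j:np.hypot(*(ce[j]-288)))
    cs,_=cv2.findContours((l==best).astype(np.uint8),cv2.RETR_CCOMP,cv2.CHAIN_APPROX_NONE)
    cs=sorted(cs,key=cv2.contourArea)[::-1][:2]
    P=[np.array([onplane(K,T,((q+[x0,y0]+.5)/8-.5),.1)[:2] for q in k[:,0]]) for k in cs]
    hull=lambda p:cv2.minAreaRect((p*1000).astype(np.float32))
    print(n,'sq',hull(P[0]),'bore',cv2.fitEllipse((P[1]*1000).astype(np.float32)))
    a=up.astype(int);b=((a[...,0]>1.6*a[...,2])&(a[...,0]>60))[y0:y0+576,x0:x0+576].astype(np.uint8)
    nb,l,s,ce=cv2.connectedComponentsWithStats(b);j=1+np.argmin(np.hypot(*(ce[1:]-288).T)-s[1:,4]/1e2)
    k=max(cv2.findContours((l==j).astype(np.uint8),cv2.RETR_EXTERNAL,cv2.CHAIN_APPROX_NONE)[0],key=cv2.contourArea)
    q=np.array([onplane(K,T,((v+[x0,y0]+.5)/8-.5),.028)[:2] for v in k[:,0]])*1000
    mo=cv2.moments(q.astype(np.float32));cen=np.array([mo['m10'],mo['m01']])/mo['m00'];d=q-cen
    r=np.hypot(*d.T);th=np.arctan2(d[:,1],d[:,0])
    # resample uniformly in theta, 6th harmonic -> corner angle
    tt=np.linspace(-np.pi,np.pi,720,endpoint=False);rr=np.interp(tt,*(lambda o:(th[o],r[o]))(np.argsort(th)),period=2*np.pi)
    F=(rr*np.exp(-6j*tt)).mean();print('nut',cen,'rmean',rr.mean(),'corner angle deg mod60',np.degrees(-np.angle(F)/6)%60*1,'amp',abs(F))
E
python3 bore.py w3 w4
```

```text
w3 sq ((587.438232421875, 51.93722152709961), (50.842445373535156, 50.86579895019531), 86.15193176269531) bore ((589.4618530273438, 52.198486328125), (32.05434799194336, 34.10884475708008), 1.7517712116241455)
nut [587.58209701  51.97743056] rmean 9.510535246277875 corner angle deg mod60 59.506721783646185 amp 0.2403265963177123
w4 sq ((587.5440673828125, 52.18870544433594), (50.628536224365234, 51.30320358276367), 86.24456024169922) bore ((590.9926147460938, 52.659427642822266), (28.29503631591797, 35.12443161010742), 7.86701774597168)
nut [586.52564723  52.59904702] rmean 8.691094195775753 corner angle deg mod60 56.136256433415305 amp 0.08674181499543958
```

```bash
python3 - <<'E'
from h import *
import pickle
K,T,c=pickle.load(open('w4.pkl','rb'))
o=bot.get_obs();Tt=np.eye(4);Tt[:3,:3]=rot(o['tool_rot']).as_matrix();Tt[:3,3]=o['eef_pos']
x0,y0=285,160
a=cv2.resize(cv2.cvtColor(c,cv2.COLOR_RGB2BGR)[y0:y0+60,x0:x0+70],None,fx=10,fy=10,interpolation=cv2.INTER_CUBIC)
he=np.linalg.inv(T)@Tt
for ph,col in((0,(0,255,0)),(30,(255,0,0))):
  # outer hex at the mouth, 131 mm below TCP
  pts=[]
  for k in range(6):
    t=np.radians(ph+60*k);P=he@np.array([-.002+.015*np.cos(t),.015*np.sin(t),.131,1]);u=K@P[:3];u=u[:2]/u[2];pts.append(((u-[x0,y0]+.5)*10-.5))
  print(ph,np.round(pts))
  cv2.polylines(a,[np.int32(pts)],True,col,1)
cv2.imwrite('pics/sock.png',a)
E
```

```text
0 [[352. 117.]
 [508. 205.]
 [506. 375.]
 [352. 459.]
 [198. 376.]
 [196. 205.]]
30 [[442. 141.]
 [531. 291.]
 [440. 437.]
 [264. 437.]
 [173. 291.]
 [261. 141.]]
```

View pics/sock.png

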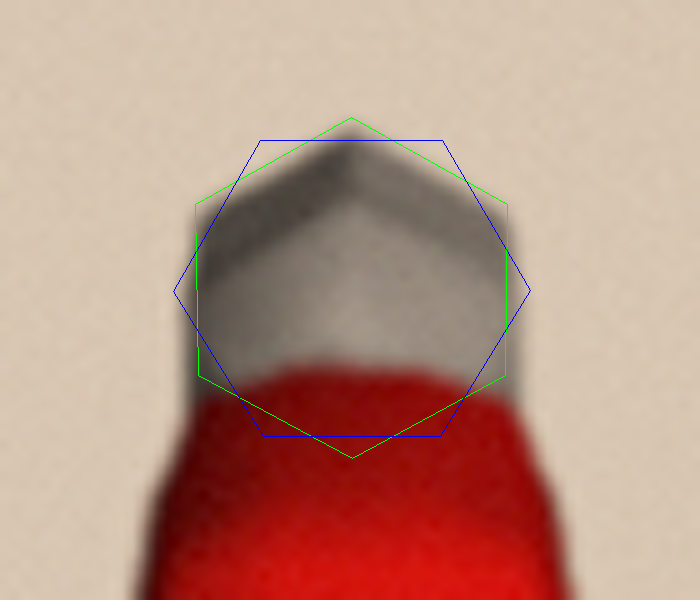

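Emit:
apply_moves(deltas=[[1,[0.187,0.085,0],-0.0214],[1,[0.187,0.085,0],-0.0428],[1,[0.187,0.085,0],-0.0643],[1,[0.187,0.085,0],-0.0857],[1,[0.187,0.085,0],-0.107],[1,[0.187,0.085,0],-0.1286],[1,[0.187,0.085,0],-0.15],[1,[0.187,0.085,0],-0.1715],[1,[0.187,0.085,0],-0.193],[1,[0.187,0.085,0],-0.2144],[1,[0.187,0.085,0],-0.2144],[1,[0.187,0.085,0],-0.2144]])

```text
t: 7.7
eef_pos: [0.6287, -0.0186, 0.3051]
tool_rot: [0.0, 0.504, 0.864, -0.0]
contact_force: [-0.2, -0.3, -1.8]
gripper_width: 0.187
grasp_force: 69.0
```

```bash
python3 w.py w5; python3 bore.py w5; python3 -c "
from h import *
delta([0.586,0.0546,0.25],2.086);print(bot.get_obs()['q'].round(2))"
```

```text
[ 0.6287 -0.0186  0.3051] [-0.006  0.002  0.008 -0.004  0.001 -0.002 -0.   ] [341.3   0.  319.5] [0.587 0.055 0.448]
w5 sq ((587.4453125, 52.09776306152344), (50.9537353515625, 50.82072830200195), 86.13075256347656) bore ((588.6196899414062, 52.38931655883789), (33.248382568359375, 33.71595001220703), 166.0175323486328)
nut [587.34892617  52.08462469] rmean 9.461488515033608 corner angle deg mod60 59.339598240580955 amp 0.23558124381955658
from [ 0.6287 -0.0186  0.305 ] yaw 2.086 shift [ 0.4239 -0.0056  0.2752] turn -0.0 F [ 0.24 -0.08 -2.38] Tq [0.016 0.061 0.01 ] t 7.75
[ 0.37  0.41 -0.6   1.55  0.24  1.26  0.25]
```

Emit:
apply_moves(deltas=[[1,[0.15,0,0],0],[1,[0.3,-0.005,0],0],[1,[0.424,-0.006,0],0],[1,[0.424,-0.006,0],0],[1,[0.424,-0.006,0.1],0],[1,[0.424,-0.006,0.2],0],[1,[0.424,-0.006,0.28],0],[1,[0.424,-0.006,0.28],0],[1,[0.424,-0.006,0.28],0]])

```text
t: 8.65
eef_pos: [0.5863, 0.054, 0.2492]
tool_rot: [0.0, 0.503, 0.864, -0.0]
contact_force: [0.9, 0.9, -1.5]
gripper_width: 0.185
grasp_force: 68.8
```

```bash
python3 - <<'E'
from h import *
import pickle
delta([0.586,0.0546,0.20],2.086)
a=bot.read_camera('scene');b=bot.read_camera('side')
P=np.array([.5875,.052,.105]);ims=[]
for p in(a,b):
    u=proj(p['intrinsics'],p['pose'],P).astype(int)
    ims.append(cv2.resize(cv2.cvtColor(p['color'],cv2.COLOR_RGB2BGR)[u[1]-35:u[1]+25,u[0]-25:u[0]+25],None,fx=8,fy=8,interpolation=cv2.INTER_CUBIC))
cv2.imwrite('pics/over.png',np.hstack(ims))
E
```

```text
from [0.5863 0.054  0.2492] yaw 2.0876 shift [3.100e-03 1.000e-04 2.462e-01] turn 0.0003 F [ 0.93  0.86 -1.5 ] Tq [ 0.005 -0.011 -0.009] t 8.65
```

View pics/over.png

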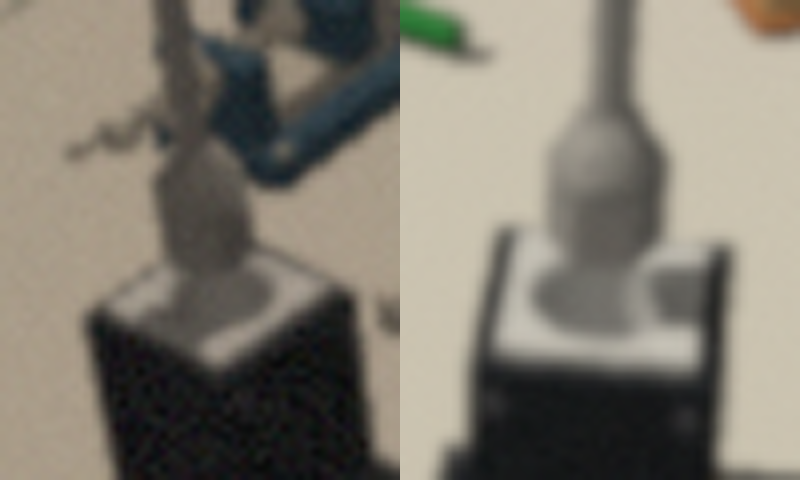

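Emit:
apply_moves(deltas=[[1,[0.003,0,0.03],0],[1,[0.003,0,0.06],0],[1,[0.003,0,0.09],0],[1,[0.003,0,0.1],0],[1,[0.003,0,0.1],0],[1,[0.003,0,0.1],0]])

```text
t: 9.35
eef_pos: [0.5858, 0.0548, 0.229]
tool_rot: [0.0, 0.502, 0.865, 0.0]
contact_force: [-0.0, 0.6, -2.2]
gripper_width: 0.189
grasp_force: 69.0
```

Emit:
apply_moves(deltas=[[1,[0,0,0.007],0],[1,[0,0,0.014],0],[1,[0,0,0.014],0]])

```text
t: 9.65
eef_pos: [0.5857, 0.0548, 0.226]
tool_rot: [-0.0, 0.502, 0.865, -0.0]
contact_force: [0.4, -0.1, -2.1]
gripper_width: 0.187
grasp_force: 69.0
```

Emit:
apply_moves(deltas=[[1,[0,0,0.03],0],[1,[0,0,0.06],0],[1,[0,0,0.09],0],[1,[0,0,0.12],0],[1,[0,0,0.12],0]])

```text
t: 10.15
eef_pos: [0.585, 0.0546, 0.2008]
tool_rot: [-0.001, 0.502, 0.865, -0.001]
contact_force: [0.1, 0.1, -2.5]
gripper_width: 0.187
grasp_force: 69.0
```

Emit:
apply_moves(deltas=[[1,[0,0,0.04],0],[1,[0,0,0.08],0],[1,[0,0,0.12],0],[1,[0,0,0.16],0],[1,[0,0,0.18],0],[1,[0,0,0.18],0]])

```text
t: 10.75
eef_pos: [0.5853, 0.0547, 0.1652]
tool_rot: [-0.001, 0.502, 0.865, -0.0]
contact_force: [1.0, -0.2, -2.2]
gripper_width: 0.187
grasp_force: 69.0
```

Emit:
apply_moves(deltas=[[1,[0,0,0.01],0],[1,[0,0,0.02],0],[1,[0,0,0.025],0],[1,[0,0,0.025],0]])

```text
t: 11.15
eef_pos: [0.5857, 0.0548, 0.1611]
tool_rot: [0.0, 0.502, 0.865, -0.0]
contact_force: [-0.0, 0.6, -2.0]
gripper_width: 0.186
grasp_force: 69.0
```

Emit:
apply_moves(deltas=[[1,[0,0,0.008],0],[1,[0,0,0.015],0],[1,[0,0,0.015],0]])

```text
t: 11.45
eef_pos: [0.5858, 0.0547, 0.158]
tool_rot: [0.0, 0.502, 0.865, -0.0]
contact_force: [-0.4, -0.4, -2.7]
gripper_width: 0.186
grasp_force: 69.1
```

Emit:
apply_moves(deltas=[[1,[0,0,0.005],0],[1,[0,0,0.01],0],[1,[0,0,0.01],0]])

```text
t: 11.75
eef_pos: [0.5859, 0.0546, 0.156]
tool_rot: [0.0, 0.502, 0.865, 0.0]
contact_force: [0.7, -0.2, -1.9]
gripper_width: 0.186
grasp_force: 68.9
```

Emit:
apply_moves(deltas=[[1,[0,0,0.005],0],[1,[0,0,0.01],0],[1,[0,0,0.01],0]])

```text
t: 12.05
eef_pos: [0.5858, 0.0547, 0.154]
tool_rot: [0.0, 0.502, 0.865, -0.0]
contact_force: [2.0, -2.4, -2.9]
gripper_width: 0.186
grasp_force: 68.9
```

Emit:
apply_moves(deltas=[[1,[0,0,0.007],0],[1,[0,0,0.015],0],[1,[0,0,0.015],0]])

```text
t: 12.35
eef_pos: [0.5858, 0.0547, 0.1509]
tool_rot: [0.0, 0.502, 0.865, -0.0]
contact_force: [1.1, -0.9, -2.9]
gripper_width: 0.19
grasp_force: 68.8
```

Emit:
apply_moves(deltas=[[1,[0,0,0.005],0],[1,[0,0,0.01],0],[1,[0,0,0.01],0]])

```text
t: 12.65
eef_pos: [0.5858, 0.0547, 0.149]
tool_rot: [0.0, 0.502, 0.865, -0.0]
contact_force: [0.3, -1.4, -3.0]
gripper_width: 0.186
grasp_force: 68.9
```

```bash
cat > tq.py <<'E'
from h import *
o=bot.get_obs();M=rot(o['tool_rot']).as_matrix()
print('t',o['t'],'yaw',round(np.arctan2(M[1,0],M[0,0]),4),'F',o['contact_force'].round(1),'T',o['torque'].round(3),'z',o['eef_pos'].round(4),'q7',o['q'][6].round(2))
E
python3 tq.py
```

```text
t 12.65 yaw 2.0889 F [ 0.3 -1.4 -3. ] T [-0.291 -0.445 -0.041] z [0.5858 0.0547 0.149 ] q7 0.03
```

Emit:
apply_moves(deltas=[[1,[0,0,0],0.008],[1,[0,0,0],0.016],[1,[0,0,0],0.024],[1,[0,0,0],0.032],[1,[0,0,0],0.04]])

```text
t: 13.15
eef_pos: [0.5864, 0.0546, 0.1492]
tool_rot: [0.001, 0.608, 0.794, 0.0]
contact_force: [2.6, -1.7, -3.4]
gripper_width: 0.19
grasp_force: 68.8
```

```bash
python3 tq.py
```

```text
t 13.15 yaw 1.8357 F [ 2.6 -1.7 -3.4] T [-0.413 -0.918  0.167] z [0.5864 0.0546 0.1492] q7 -0.19
```

Emit:
apply_moves(deltas=[[1,[-0.004,0.002,0],0.0],[1,[-0.004,0.003,0],0.008],[1,[-0.004,0.003,0],0.016],[1,[-0.004,0.004,0],0.024]])

```text
t: 13.55
eef_pos: [0.587, 0.0545, 0.1492]
tool_rot: [0.0, 0.665, 0.747, 0.0]
contact_force: [1.4, -1.3, -2.3]
gripper_width: 0.183
grasp_force: 68.9
```

```bash
python3 tq.py
```

```text
t 13.55 yaw 1.6865 F [ 1.4 -1.3 -2.3] T [-0.225 -0.647  0.142] z [0.587  0.0545 0.1492] q7 -0.32
```

Emit:
apply_moves(deltas=[[1,[-0.003,0.001,0],0.006],[1,[-0.003,0.002,0],0.012],[1,[-0.004,0.002,0],0.018]])

```text
t: 13.85
eef_pos: [0.5874, 0.0542, 0.1492]
tool_rot: [-0.0, 0.706, 0.708, 0.0]
contact_force: [1.2, 1.3, -1.8]
gripper_width: 0.185
grasp_force: 69.0
```

```bash
python3 tq.py
```

```text
t 13.85 yaw 1.5743 F [ 1.2  1.3 -1.8] T [ 0.081 -0.57   0.078] z [0.5874 0.0542 0.1492] q7 -0.42
```

Emit:
apply_moves(deltas=[[1,[-0.001,0.001,0],0.006],[1,[-0.001,0.001,0],0.012],[1,[-0.001,0.001,0],0.018]])

```text
t: 14.15
eef_pos: [0.5877, 0.0541, 0.1492]
tool_rot: [-0.0, 0.745, 0.667, 0.001]
contact_force: [1.3, -0.3, -2.7]
gripper_width: 0.189
grasp_force: 68.9
```

```bash
python3 tq.py
```

```text
t 14.15 yaw 1.4613 F [ 1.3 -0.3 -2.7] T [ 0.172 -0.718  0.101] z [0.5877 0.0541 0.1492] q7 -0.52
```

Emit:
apply_moves(deltas=[[1,[0,0.001,0],0.006],[1,[0,0.001,0],0.012],[1,[-0.001,0.001,0],0.018]])

```text
t: 14.45
eef_pos: [0.5879, 0.0539, 0.1492]
tool_rot: [-0.0, 0.781, 0.624, 0.001]
contact_force: [2.9, 0.8, -2.5]
gripper_width: 0.188
grasp_force: 68.8
```

```bash
python3 tq.py
```

```text
t 14.45 yaw 1.3482 F [ 2.9  0.8 -2.5] T [ 0.21  -0.726  0.101] z [0.5879 0.0539 0.1492] q7 -0.62
```

Emit:
apply_moves(deltas=[[1,[0,0.001,0],0.006],[1,[0,0.001,0],0.012],[1,[-0.001,0.001,0],0.018]])

```text
t: 14.75
eef_pos: [0.5882, 0.0538, 0.1492]
tool_rot: [-0.0, 0.815, 0.579, 0.001]
contact_force: [2.8, 1.0, -2.6]
gripper_width: 0.189
grasp_force: 68.8
```

```bash
python3 tq.py
```

```text
t 14.75 yaw 1.2354 F [ 2.8  1.  -2.6] T [ 0.232 -0.814  0.155] z [0.5882 0.0538 0.1492] q7 -0.72
```

Emit:
apply_moves(deltas=[[1,[0,0.002,0],0.005],[1,[0,0.003,0],0.01]])

```text
t: 14.95
eef_pos: [0.5885, 0.0536, 0.1492]
tool_rot: [-0.0, 0.833, 0.553, 0.0]
contact_force: [2.1, 1.1, -2.5]
gripper_width: 0.19
grasp_force: 69.0
```

```bash
python3 tq.py
```

```text
t 14.95 yaw 1.1713 F [ 2.1  1.1 -2.5] T [ 0.569 -0.58   0.157] z [0.5885 0.0536 0.1492] q7 -0.78
```

Emit:
apply_moves(deltas=[[1,[0,0.001,0],0.005],[1,[0,0.001,0],0.01]])

```text
t: 15.15
eef_pos: [0.5886, 0.0533, 0.1492]
tool_rot: [-0.0, 0.851, 0.526, 0.0]
contact_force: [1.5, 2.1, -2.2]
gripper_width: 0.188
grasp_force: 69.0
```

```bash
python3 tq.py
```

```text
t 15.15 yaw 1.1071 F [ 1.5  2.1 -2.2] T [ 0.802 -0.615  0.18 ] z [0.5886 0.0533 0.1492] q7 -0.84
```

Emit:
apply_moves(deltas=[[1,[0.003,0.001,0],0.005],[1,[0.003,0.001,0],0.01]])

```text
t: 15.35
eef_pos: [0.5889, 0.0533, 0.1492]
tool_rot: [-0.0, 0.867, 0.498, 0.0]
contact_force: [0.9, 2.6, -1.4]
gripper_width: 0.19
grasp_force: 69.0
```

```bash
python3 tq.py
```

```text
t 15.35 yaw 1.0437 F [ 0.9  2.6 -1.4] T [ 0.839 -0.477  0.199] z [0.5889 0.0533 0.1492] q7 -0.89
```

Emit:
apply_moves(deltas=[[1,[0.001,0.001,0],0.004],[1,[0.001,0.001,0],0.008]])

```text
t: 15.55
eef_pos: [0.5891, 0.0533, 0.1492]
tool_rot: [-0.0, 0.879, 0.477, -0.0]
contact_force: [0.8, 2.1, -1.5]
gripper_width: 0.19
grasp_force: 69.1
```

```bash
python3 tq.py
```

```text
t 15.55 yaw 0.9938 F [ 0.8  2.1 -1.5] T [ 0.847 -0.278  0.268] z [0.5891 0.0533 0.1492] q7 -0.94
```

Emit:
apply_moves(deltas=[[1,[0.001,0,0],0.002],[1,[0.001,0,0],0.004]])

```text
t: 15.75
eef_pos: [0.5892, 0.0533, 0.1491]
tool_rot: [-0.0, 0.885, 0.466, -0.0]
contact_force: [0.3, 2.0, -0.3]
gripper_width: 0.186
grasp_force: 69.2
```

```bash
python3 tq.py; python3 - <<'E'
from h import *
for i in range(3):
    bot.read_camera('side');o=bot.get_obs();print(o['torque'].round(3),o['contact_force'].round(1))
E
```

```text
t 15.75 yaw 0.9697 F [ 0.3  2.  -0.3] T [ 0.786 -0.226  0.237] z [0.5892 0.0533 0.1491] q7 -0.96
[ 0.842 -0.244  0.206] [ 1.6  2.3 -0.8]
[ 0.775 -0.157  0.197] [ 0.2  2.3 -0.6]
[ 0.822 -0.154  0.191] [ 1.2  2.7 -0.3]
```

Emit:
apply_moves(deltas=[[1,[0,0,0],-0.005],[1,[0,0,0],-0.01],[1,[0,0,0],-0.015],[1,[0,0,-0.01],-0.015],[1,[0,0,-0.025],-0.015],[1,[0,0,-0.04],-0.015]])

```text
t: 16.5
eef_pos: [0.589, 0.0531, 0.1567]
tool_rot: [-0.0, 0.862, 0.507, -0.0]
contact_force: [1.4, 3.3, -3.7]
gripper_width: 0.188
grasp_force: 70.0
```

```bash
python3 tq.py
```

```text
t 16.5 yaw 1.0644 F [ 1.4  3.3 -3.7] T [ 0.886 -0.332  0.048] z [0.589  0.0531 0.1567] q7 -0.87
```

Emit:
apply_moves(deltas=[[1,[0,0,-0.03],0],[1,[0,0,-0.08],0],[1,[0,0,-0.15],0],[1,[0,0,-0.25],0],[1,[0,0,-0.35],0],[1,[0,0,-0.45],0],[1,[0,0,-0.6],0],[1,[0,0,-0.7],0],[1,[0,0,-0.7],0],[1,[0,0,-0.7],0]])

```text
t: 17.5
eef_pos: [0.5892, 0.053, 0.2977]
tool_rot: [0.0, 0.862, 0.507, 0.0]
contact_force: [0.1, -0.1, -2.2]
gripper_width: 0.19
grasp_force: 70.5
```

```bash
python3 -c "
from h import *
delta([0.53,-0.291,0.29],0.74)
p=bot.read_camera('side')
for n in ('jaw','block'): print(n,[(d['point'].round(4) if hasattr(d['point'],'round') else d['point'],d['confidence']) for d in bot.look_for(p,n)[:1]])
"; python3 w.py w6
```

```text
from [0.5892 0.053  0.2977] yaw 1.0645 shift [-1.6478  0.5752  0.0388] turn 0.0516 F [ 0.09 -0.09 -2.24] Tq [-0.01  -0.007  0.018] t 17.5
jaw [([0.5263, 0.0659, 0.029], 0.88)]
block [([0.4984, 0.0765, 0.0492], 0.91)]
[0.5885 0.0529 0.2957] [-0.002  0.004 -0.    -0.004 -0.001 -0.     0.   ] [341.3   0.  319.5] [0.629 0.127 0.438]
```

View pics/w6.png

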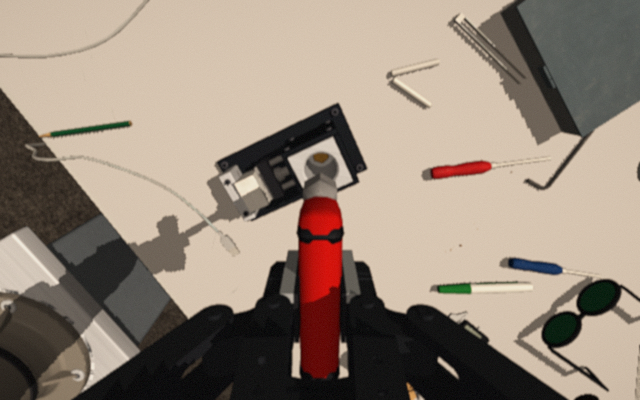

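Emit:
apply_moves(deltas=[[1,[-0.2,0.04,-0.03],0.015],[1,[-0.4,0.09,-0.03],0.03],[1,[-0.6,0.13,-0.03],0.045],[1,[-0.8,0.17,-0.03],0.0516],[1,[-1,0.22,-0.03],0.0516],[1,[-1,0.22,-0.03],0.0516],[1,[-1,0.22,-0.03],0.0516]])

```text
t: 18.4
eef_pos: [0.5302, -0.1439, 0.3023]
tool_rot: [-0.0, 0.933, 0.361, -0.001]
contact_force: [0.3, 1.2, -2.6]
gripper_width: 0.189
grasp_force: 70.4
```

```bash
python3 -c "
from h import *
delta([0.468,-0.347,0.30],0.74)"
```

```text
from [ 0.5302 -0.1439  0.3023] yaw 0.738 shift [-0.9131  0.5419  0.0116] turn -0.0003 F [ 0.27  1.2  -2.64] Tq [ 0.116 -0.011 -0.055] t 18.4
```

Emit:
apply_moves(deltas=[[1,[-0.2,0.12,0],0],[1,[-0.4,0.24,0],0],[1,[-0.6,0.36,0],0],[1,[-0.8,0.48,0],0],[1,[-0.91,0.54,0],0],[1,[-0.91,0.54,0],0],[1,[-0.91,0.54,0],0]])

```text
t: 19.1
eef_pos: [0.4702, -0.3442, 0.3024]
tool_rot: [-0.001, 0.932, 0.362, 0.0]
contact_force: [0.4, 0.7, -1.4]
gripper_width: 0.189
grasp_force: 70.3
```

```bash
python3 w.py w7 stand_hole; python3 - <<'E'
from h import *
import pickle
K,T,c=pickle.load(open('w7.pkl','rb'))
u=proj(K,T,np.array([.53,-.291,.044]));print(u)
x0,y0=(u-[35,35]).astype(int);x0-=0;y0=max(0,y0)
a=cv2.resize(cv2.cvtColor(c,cv2.COLOR_RGB2BGR)[y0:y0+70,x0-10:x0+85],None,fx=8,fy=8,interpolation=cv2.INTER_CUBIC)
pts=[((proj(K,T,np.array([.5295+.0175*np.cos(t),-.2915+.0175*np.sin(t),.044]))-[x0-10,y0]+.5)*8-.5) for t in np.linspace(0,2*np.pi,60)]
cv2.polylines(a,[np.int32(pts)],True,(0,255,0),1)
cv2.imwrite('pics/hole.png',a)
E
```

```text
[ 0.4702 -0.3442  0.3024] [-0.022 -0.008 -0.027  0.004 -0.004 -0.001 -0.   ] [341.3   0.  319.5] [ 0.531 -0.287  0.445]
stand_hole [ 0.5301 -0.2969  0.0469] 0.76 [326.  89.]
[321.72640136  84.92855423]
```

View pics/hole.png

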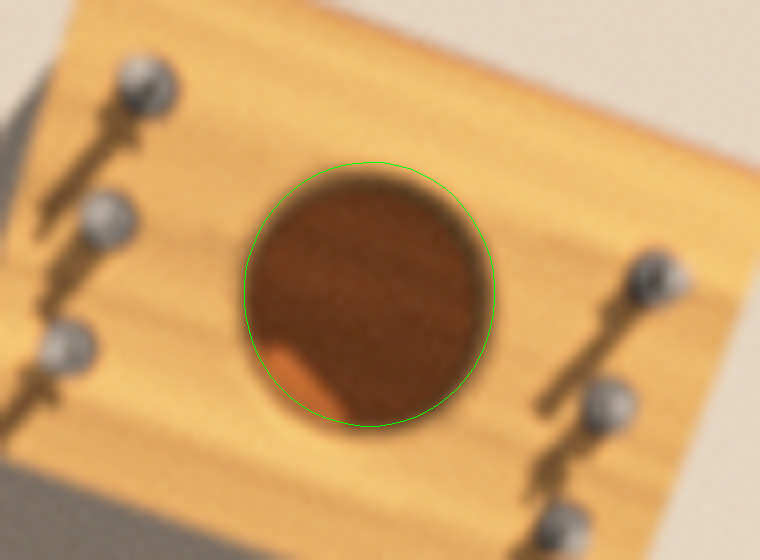

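Emit:
apply_moves(deltas=[[1,[0.2,0,0],0],[1,[0.402,0.005,0],0],[1,[0.402,0.005,0],0],[1,[0.402,0.005,0.15],0],[1,[0.402,0.005,0.3],0],[1,[0.402,0.005,0.45],0],[1,[0.402,0.005,0.55],0],[1,[0.402,0.005,0.59],0],[1,[0.402,0.005,0.59],0],[1,[0.402,0.005,0.59],0]])

```text
t: 20.2
eef_pos: [0.5305, -0.2916, 0.1863]
tool_rot: [0.001, 0.932, 0.362, 0.001]
contact_force: [0.2, -0.2, -1.6]
gripper_width: 0.19
grasp_force: 70.2
```

```bash
python3 -c "
from h import *
delta([0.5303,-0.2908,0.137],0.74)"
```

```text
from [ 0.5305 -0.2916  0.1863] yaw 0.7417 shift [ 0.0019 -0.0039  0.2464] turn 0.0003 F [ 0.16 -0.18 -1.6 ] Tq [ 0.067 -0.014  0.032] t 20.2
```

Emit:
apply_moves(deltas=[[1,[0.002,-0.003,0.02],0],[1,[0.002,-0.003,0.04],0],[1,[0.002,-0.003,0.06],0],[1,[0.002,-0.003,0.07],0],[1,[0.002,-0.003,0.07],0]])

```text
t: 20.7
eef_pos: [0.529, -0.2913, 0.1707]
tool_rot: [-0.0, 0.932, 0.362, -0.0]
contact_force: [-0.3, 0.4, -2.5]
gripper_width: 0.186
grasp_force: 70.2
```

Emit:
apply_moves(deltas=[[1,[0,0,0.03],0],[1,[0,0,0.06],0],[1,[0,0,0.1],0],[1,[0,0,0.13],0],[1,[0,0,0.15],0],[1,[0,0,0.15],0]])

```text
t: 21.3
eef_pos: [0.5289, -0.2911, 0.1402]
tool_rot: [-0.001, 0.932, 0.362, -0.0]
contact_force: [0.1, 0.7, -1.8]
gripper_width: 0.186
grasp_force: 70.3
```

Emit:
apply_moves(deltas=[[1,[0,0,0.01],0],[1,[0,0,0.02],0],[1,[0,0,0.02],0]])

```text
t: 21.6
eef_pos: [0.5293, -0.2913, 0.137]
tool_rot: [-0.0, 0.932, 0.362, -0.0]
contact_force: [0.6, 0.5, -1.2]
gripper_width: 0.186
grasp_force: 70.3
```

Emit:
apply_moves(deltas=[[0.6,[0,0,0],0],[0.3,[0,0,0],0],[0,[0,0,0],0],[0,[0,0,0],0],[0,[0,0,0],0],[0,[0,0,0],0],[0,[0,0,-0.1],0],[0,[0,0,-0.25],0],[0,[0,0,-0.45],0],[0,[0,0,-0.65],0],[0,[0,0,-0.8],0],[0,[0,0,-0.8],0]])

```text
t: 22.8
eef_pos: [0.5316, -0.2923, 0.3025]
tool_rot: [0.003, 0.932, 0.362, 0.003]
contact_force: [-0.5, 0.1, -0.3]
gripper_width: 1.0
grasp_force: 0.0
```

```bash
python3 w.py w8; python3 - <<'E'
from h import *
import pickle
o=bot.get_obs();print(o['contact_force'].round(1),o['gripper_width'],o['t'])
a=bot.read_camera('scene');b=bot.read_camera('side');ims=[]
for p in(a,b):
    u=proj(p['intrinsics'],p['pose'],np.array([.528,-.292,.09])).astype(int)
    ims.append(cv2.resize(cv2.cvtColor(p['color'],cv2.COLOR_RGB2BGR)[u[1]-35:u[1]+40,u[0]-32:u[0]+32],None,fx=6,fy=6))
    for d in bot.look_for(p,'spanner_grip')[:2]:print(np.round(d['point'],4),d['confidence'])
cv2.imwrite('pics/end.png',np.hstack(ims))
E
```

```text
[ 0.5316 -0.2923  0.3025] [-0.001  0.042 -0.001  0.077  0.004 -0.049 -0.005] [341.3   0.  319.5] [ 0.591 -0.235  0.445]
[ 0.3  0.3 -0.6] 0.9986834134408807 22.85
[ 0.521  -0.296   0.1571] 0.89
[ 0.5238 -0.4363  0.1487] 0.79
[ 0.5322 -0.4334  0.1429] 0.92
[ 0.5257 -0.2888  0.1533] 0.86
```

View pics/end.png

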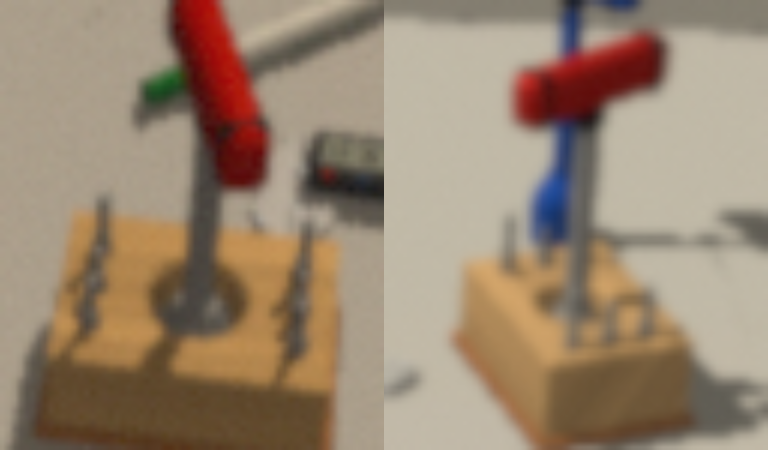

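The picture shows the spanner upright in the stand's hole, with the gripper well clear above it, so I am handing the job in.

```bash
python3 -c "
from h import *
print(bot.hand_in())"
```

```text
the job is handed in; nothing more can be done
None
```

The nut was turned clockwise to about 0.24 Nm with the spanner on it, the spanner is back upright in its stand with the gripper clear, and the job is handed in; no verdict was returned.

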